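Press a tuner can home with a pump clamp, then release the clamp and slide it back

ROBOT

A 7-joint arm with a two-finger parallel gripper is mounted at the origin on the work surface. World frame = base frame: x ahead of the robot, y to its left, z up, the work surface at z = 0. Lengths are in m, angles in rad, forces in N, time in s.
With the tool pointing down it reaches from about 0.4 to 0.85 m from the base axis. Payload 10.4 kg.
Tool frame: the origin (TCP) lies on the centre line of the jaws, within the pads' length; the fingertips stand r.finger_overhang ahead of it and the grasp point (between the pads) lies 5 mm behind it (r.finger_overhang is the distance from the TCP to the fingertips, in m); z points along the fingers, y is the line along which they close (so a half turn about z gives the same grasp; the last joint's range is limited). The gripper opens to 87 mm and grips with 3 to 60 N. Pads are 19 mm wide; open, the fingers measure 117 mm over their backs; the gripper's body (75 mm by 190 mm) begins 51 mm behind the grasp point.
Start: joints at [-1.191, 0.332, -0.065, 1.46, 0.022, 1.35, -0.088], TCP at [0.245, 0.575, 0.237] pointing down, gripper open.
Joint ranges: [-2.6, 2.6], [-0.5, 2.12], [-1.47, 1.34], [0.16, 2.42], [-1.27, 4.41], [0.06, 2.06], [-2.6, 2.6]. Speed limits (rad/s): [2.22, 2.22, 2.79, 2.79, 3.14, 3.14, 3.14].

INTERFACE

Orientations are given as a unit quaternion [x, y, z, w].
In Python, from bench import read_state, viewer, r gives the robot as it stands.
- The arm moves only by the tool carry_out, never from a script. Its argument "moves" is a list of rows, each a list of 6 numbers: the shift along the tool's x, y, z in units of 40 mm (1.0 is 40 mm), then the turn, a rotation vector about the tool's x, y, z in units of 8 degrees (1.0 is 8 degrees). A call has 1 to 20 rows; each row shifts and turns the commanded pose from where the row before left it, along the tool's axes as they then stand; what a row does not reach is not made up. A row lasts 1/8 s, in which the tool goes at most 62.5 mm and 10.7 degrees, less where a joint would pass 70% of its speed; a pose out of reach is approached as far as the arm can. A call is refused whole if a number of a shift passes 1 or a number of a turn 1, either way. A call with a gripper value outside its range is refused whole. "fingers" is the finger opening in mm, from 0 to 87, set as the call begins (left out, the last holds). The fingers move at their own pace and stop on an object; "force" is the grip in N (left out, the last holds). Time passes only in rows, so rows that do not move let the fingers close. It gives the time, the measured TCP pose, the force, the opening and the grip force at its end, in the units of the state.
- read_state(): the state, without advancing time (a new reading comes with each control period).
- viewer.camera(name): name is "scene" or "top"; returns a dict with "pixels" (384x512x3 uint8, red, green, blue), "range_z" (384x512 float32, m along the optical axis (not along the pixel's ray), 0 where there is no reading), "fx", "fy", "cx", "cy" (pixels), "xyz" and "orientation" of the camera in the world. Camera axes: x right, y down, z forward; pixel columns grow to the right and rows downward; lengths in m; the calibration is good to about 2 mm. A picture is of the moment at which its call begins.
- r.close_job(): hands the job in; it is judged then, once.
The state is a dict: "time": time; "joint_positions": joint angles; "joint_vel": joint speeds; "joint_torque": joint torques, N m; "ee_pos": TCP position; "eef_rot": TCP orientation; "ft_force": force on the tool from outside, world axes, zero at the start; "torque": the same for the moment, N m; "width": finger opening in m; "grip_force": force on a finger pad.
Only numpy, scipy, OpenCV 4.12 (cv2) and the standard library are available. Lean on these libraries where they do the work, as an engineer would, in place of code of your own. Each camera call takes 0.05 s, during which the arm holds its last target. There are 200 camera calls.

TASK

The shielded metal can on the jig is only started in its socket. Pump the clamp's trigger until the jaw has pushed the can fully home against the socket and the trigger goes firm under your push, hold it firm for a moment, but do not overpress: push no harder than about 20 N at the trigger's end pad. Then hold the release lever down, slide the clamp carriage all the way back to its rear stop, and let go, with the can still home and the things lying around the jig left where they are.

Things in the scene. Friction and masses are not known exactly. Their poses are not given: they have to be found in the camera images.
- jig: plywood board 360 x 170 x 12 mm bolted to the bench; origin on the bench under the clamp's bar. x: the way the jaw advances, towards the socket; z up. A steel bar (10 mm wide, top 81 mm high) with ratchet teeth runs along x. Socket: black block at x 102 to 130, y -106 to -20 mm, 86 mm high (its green board 98). Only trigger and lever rise above 100 mm.
- carriage (a joint): m: place of the black clamp carriage on the bar. 0 = at its rear stop, grows as it advances (most 0.058). Its jaw arm (to jig -y) has a round rubber pad on a spring of 14 N/mm that meets a fully home can at about 0.045. 5 mm ratchet teeth let it go forward only; it slides back (3 to 4 N) only while the release lever is held down and the trigger is up.
- trigger (a joint): rad: swing of the pump trigger, a dark steel paddle 20 mm wide on the carriage, sloping up to the rear (jig -x). 0 = up, 0.52 = fully down on its stop. Pushed down it drives the carriage forward: 0.12 rad idle, then 5 to 11 mm a full stroke. It springs up by itself; the carriage keeps its gain (up to 5 mm springs back if the jaw is loaded).
- trigger_pad (a point): top centre of the trigger's rubber end pad (34 x 32 mm, slopes 24 deg when up), 155 mm above the bench when up; moves with trigger and carriage. A full stroke goes 58 mm straight down. Push there: 4 to 7 N with the jaw free, 8 to 11 N moving the can, then about 1.2 N more per mm once the can is home. Jaw force = about 3.5 x (push - 3 N). 15 N held 0.5 s is firm; over 25 N overpresses.
- thumb_plate (a point): top centre of the release lever's level bare steel thumb plate, 36 mm long (jig x), 26 mm wide, over the bar at the carriage's front, 105 mm above the bench when up; moves with carriage and lever. A rib across its rear end (front face 16 mm behind this point, 9 mm high) lets a finger draw the carriage back to jig -x.
- lever (a joint): rad: swing of the release lever. 0 = up, 0.28 = fully down (thumb plate centre 13 mm lower). Frees the carriage from about 0.12. Spring: 1 N to start, 4 N fully down; up to 10 N to start while the jaw is loaded. Springs up when let go.
- can (a joint): m: place of the shielded can (bare metal box 45 x 50 x 38 mm with vent dots and a flange 58 x 46 mm at its front) along jig x. 0 = fully home, flange flush with the socket; negative = standing out by that much. It sits tight (15 N) and stays where it is pushed.
- can_rear (a point): centre of the can's rear face, which the jaw's pad pushes, 54 mm above the bench, 58 mm to the jig's -y side of the bar.
- screwdriver: screwdriver 150 mm long lying on the bench beside the jig; leave alone. Origin under its middle.
- solder_spool: blue spool of solder, 52 mm across and 40 mm high, beside the jig; leave alone. Origin under its centre.
- battery_case: small black plastic case 60 x 45 x 18 mm beside the jig; leave alone. Origin under its centre.

How it is judged:
By the outcome, as a careful person would: the job done as asked, in the order asked, and still so for the second after the job is handed in, with the robot touching nothing.
It also fails if it takes over 61 s, if anything falls off the work surface, if the arm or the gripper's body presses on something with over 40 N, if the wrist force passes 120 N, or if a joint passes its speed limit or range.

## Working session

There is one attempt and no reset: what is moved stays moved. The work goes in short steps, Python scripts to look and compute and a tool call to move; the robot and the scene stay as the last step left them, time stands still between calls to the robot, and variables do not carry over. Pictures are saved under pics/ and viewed, at most 10 in all, crops included, and the job is handed in when it is done.

Besides the shell and the picture viewer there is one more tool, called as name([rows], argument=value, ...), one row to a line, values as JSON. carry_out: Moves the arm, as the interface text tells. Its arguments: {"type":"object","properties":{"moves":{"type":"array","items":{"type":"array","items":{"type":"number"}}},"fingers":{"type":"number"},"force":{"type":"number"}},"required":["moves"]}

```bash
mkdir -p pics; ls
cat > h.py <<'E'
import numpy as np,cv2
from scipy.spatial.transform import Rotation as R
from bench import read_state,viewer,r
def cam(n):
    c=viewer.camera(n); c['R']=R.from_quat(c['orientation']).as_matrix(); c['t']=np.array(c['xyz']); return c
def cloud(c):
    v,u=np.mgrid[0:384,0:512]; z=c['range_z']
    p=np.stack([(u-c['cx'])/c['fx']*z,(v-c['cy'])/c['fy']*z,z],-1)
    return p@c['R'].T+c['t']
def save(c,f,crop=None):
    im=c['pixels'][...,::-1]
    if crop: a,b,d,e=crop; im=im[b:e,a:d]
    s=min(800/im.shape[1],600/im.shape[0]); cv2.imwrite('pics/'+f,cv2.resize(im,None,fx=s,fy=s,interpolation=cv2.INTER_CUBIC))
E
python3 - <<'E'
from h import *
for n in('top','scene'):
    c=cam(n); save(c,n+'1.png'); np.savez(n+'1.npz',p=cloud(c),im=c['pixels'],z=c['range_z']); print(n,c['t'],c['R'].round(3).tolist(),c['fx'],c['cx'],c['cy'])
s=read_state(); print(s['ee_pos'],s['eef_rot'],r.finger_overhang,s['time'],s['ft_force'])
E
```

```text
pics
top [0.4690491  0.05374364 0.87217927] [[0.045, -0.973, 0.228], [-0.999, -0.044, 0.01], [0.0, -0.229, -0.974]] 471.27126687649786 254.8351384682693 195.71098665308648
scene [1.13073497 0.32812371 0.74998093] [[-0.53, 0.637, -0.56], [0.848, 0.4, -0.347], [0.003, -0.659, -0.752]] 390.82984422363313 259.24714948536234 194.8800979285853
[0.24486433 0.57466406 0.23582407] [ 2.00046666e-01  9.79786151e-01 -6.44883585e-04 -1.15943620e-04] 0.014 0.1 [ 0.31796383 -0.48382135 -0.2776498 ]
```

View pics/top1.png

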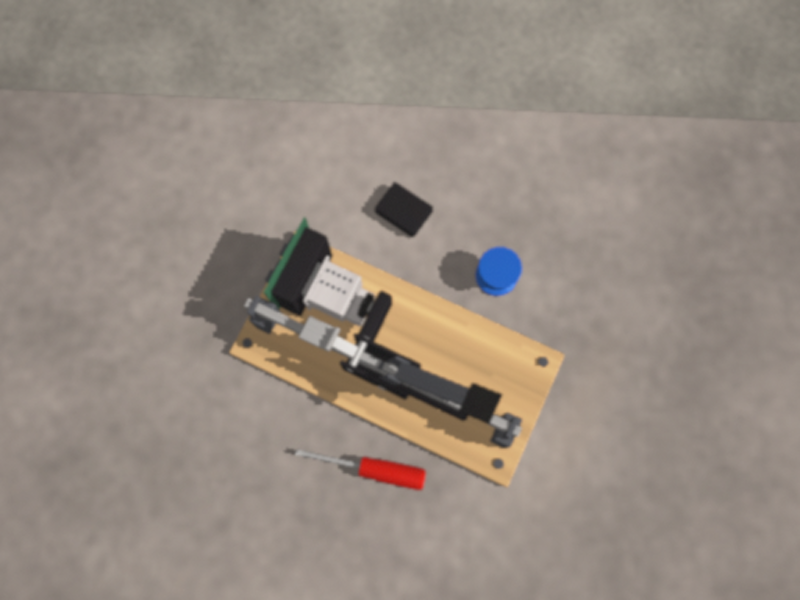

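View pics/scene1.png

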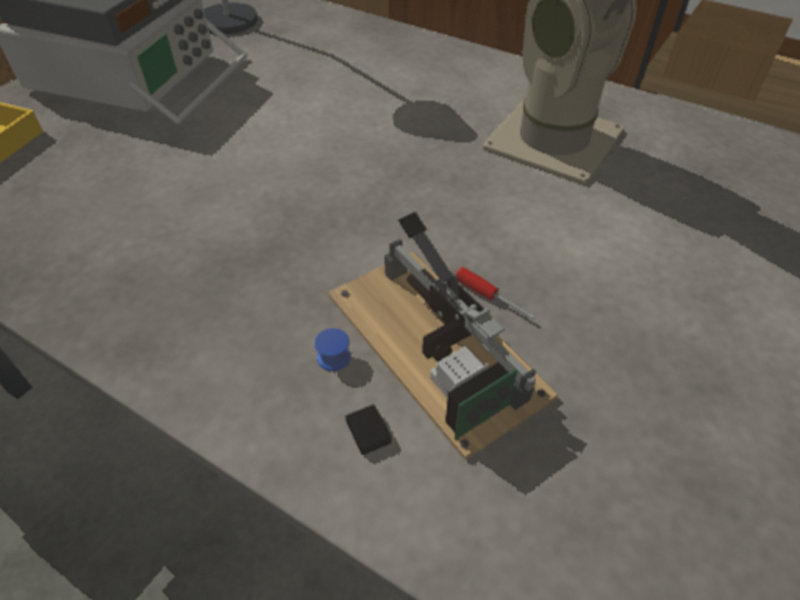

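The top view shows the trigger's end pad at about (308,258), the thumb plate at about (204,212) and the can at about (213,185), in native pixels. The jig's +x points to the upper left, and the screwdriver, spool and case are all clear of it.

Run:
```python
from h import *
d=np.load('top1.npz'); p=d['p']; im=d['im'].astype(int)
# board mask: wood colour & height near 12mm
z=p[...,2]; hsv=cv2.cvtColor(d['im'],cv2.COLOR_RGB2HSV)
w=(abs(z-.012)<.008)&(hsv[...,1]>70)&(hsv[...,0]<30)&(p[...,0]>.2)
n,l,st,_=cv2.connectedComponentsWithStats(((p[...,2]>.006)&(p[...,2]<.2)).astype(np.uint8))
i=l[212,204]; m=l==i; print('area',m.sum())
q=p[w][:,:2]; rect=cv2.minAreaRect((q*1000).astype(np.float32)); print('board',rect)
b=cv2.boxPoints(rect); print(b)
e=b[1]-b[0]; f=b[2]-b[1]; L=e if np.hypot(*e)>np.hypot(*f) else f
a=np.arctan2(L[1],L[0]); print(np.degrees(a))
print('pad',p[258,308],'thumb',p[212,204])
pm=(z>.13)&(z<.2)&(np.hypot(p[...,0]-p[258,308,0],p[...,1]-p[258,308,1])<.04)
print('pad mean',p[pm].mean(0),pm.sum(), cv2.minAreaRect((p[pm][:,:2]*1000).astype(np.float32)))
tm=(abs(z-.105)<.004)&(np.hypot(p[...,0]-p[212,204,0],p[...,1]-p[212,204,1])<.03)
print('thumb',p[tm].mean(0),tm.sum(),cv2.minAreaRect((p[tm][:,:2]*1000).astype(np.float32)))
```

```text
area 17864
board ((585.9712524414062, 74.92105102539062), (360.13885498046875, 231.33799743652344), 67.18556213378906)
[[ 409.53003  -46.21032]
 [ 622.7694  -135.91113]
 [ 762.4125   196.05243]
 [ 549.1731   285.75323]]
67.18556
pad [ 0.54384815 -0.02351427  0.15673901] thumb [0.61745606 0.14469797 0.10509151]
pad mean [ 0.54787426 -0.01456828  0.15205134] 634 ((549.3267211914062, -11.667707443237305), (53.444210052490234, 31.80391502380371), 67.07315063476562)
thumb [0.61579392 0.14610611 0.10466359] 318 ((614.1958618164062, 141.32699584960938), (45.83722686767578, 25.865732192993164), 67.03155517578125)
```

Run:
```python
from h import *
th=np.radians(67.1); a=np.array([np.cos(th),np.sin(th)]); n=np.array([-a[1],a[0]])
for f in('top1','scene1'):
    p=np.load(f+'.npz')['p'].reshape(-1,3); s=p[:,:2]@a*1000; t=p[:,:2]@n*1000
    for lo,hi in((160,250),(330,410)):
        o=[]
        for k in range(lo,hi,4):
            m=(s>=k)&(s<k+4)&(abs(t+510.6)<6)&(p[:,2]>.06)
            o.append((k+2,round(float(np.median(p[m,2])*1000),0)) if m.any() else (k+2,None))
        print(f,o)
    m=(s>175)&(s<225)&(p[:,2]>.13)&(abs(t+510)<40); print('pad t',np.percentile(t[m],[1,99]),np.percentile(s[m],[1]))
    m=(s>360)&(s<395)&(p[:,2]>.1)&(abs(t+510)<30); print('thumb t',np.percentile(t[m],[1,99]))
# can & socket / board
    m=(abs(p[:,2]-.073)<.004)&(s>370)&(s<470)&(t<-535)&(t>-610);print('can top s',np.percentile(s[m],[1,99]))
```

```text
top1 [(162, 81.0), (166, 81.0), (170, 81.0), (174, None), (178, 161.0), (182, 161.0), (186, 159.0), (190, 157.0), (194, 155.0), (198, 153.0), (202, 151.0), (206, 149.0), (210, 147.0), (214, 145.0), (218, 143.0), (222, 142.0), (226, 140.0), (230, 137.0), (234, 136.0), (238, 134.0), (242, 133.0), (246, 131.0), (250, 129.0)]
top1 [(332, 94.0), (336, 96.0), (340, 97.0), (344, 99.0), (348, 100.0), (352, 101.0), (356, 111.0), (360, 110.0), (364, 106.0), (368, 105.0), (372, 105.0), (376, 105.0), (380, 105.0), (384, 104.0), (388, 105.0), (392, 105.0), (396, 81.0), (400, 81.0), (404, 82.0), (408, 82.0)]
pad t [-526.17872883 -495.11229891] [176.79272746]
thumb t [-523.24993002 -497.96809481]
can top s [370.60027347 459.6437773 ]
scene1 [(162, 81.0), (166, 81.0), (170, 80.0), (174, 79.0), (178, 81.0), (182, 159.0), (186, 157.0), (190, 155.0), (194, 154.0), (198, 152.0), (202, 150.0), (206, 148.0), (210, 145.0), (214, 81.0), (218, 142.0), (222, 141.0), (226, 137.0), (230, 137.0), (234, 134.0), (238, 132.0), (242, 87.0), (246, 106.0), (250, 128.0)]
scene1 [(332, 93.0), (336, 95.0), (340, 95.0), (344, 84.0), (348, 81.0), (352, 75.0), (356, 81.0), (360, 109.0), (364, 104.0), (368, 105.0), (372, 104.0), (376, 104.0), (380, 105.0), (384, 103.0), (388, 93.0), (392, 101.0), (396, 80.0), (400, 81.0), (404, 81.0), (408, 80.0)]
pad t [-527.97861757 -496.80805051] [177.70603691]
thumb t [-525.99342748 -500.14102639]
can top s [371.02771099 462.16788017]
```

carry_out([
  [0, 0, 0, 0, 0, 0],
  [0.0, -0.5, 0, 0, 0, 0],
  [-0.5, -0.7, 0, 0, 0, 0],
  [-0.8, -0.7, 0, 0, 0, 0],
  [-0.8, -0.7, 0, 0, 0, 0],
  [-0.8, -0.7, 0, 0, 0, 0],
  [-0.8, -0.7, 0, 0, 0, 0],
  [-0.8, -0.7, 0, 0, 0, 0],
  [-0.8, -0.7, 0, 0, 0, 0],
], fingers=0, force=20)

```text
time: 1.23
ee_pos: [0.3558, 0.2918, 0.2366]
eef_rot: [0.2, 0.98, 0.0, 0.0]
ft_force: [-0.0, 0.2, 0.2]
width: 0.0055
grip_force: 0.0
```

carry_out([
  [-0.9, -0.65, 0, 0, 0, 0],
  [-0.9, -0.65, 0, 0, 0, 0],
  [-0.9, -0.65, 0, 0, 0, 0],
  [-0.9, -0.65, 0, 0, 0, 0],
  [-0.9, -0.65, 0, 0, 0, 0],
  [-0.9, -0.65, 0, 0, 0, 0],
  [-0.9, -0.65, 0, 0, 0, 0],
  [-0.9, -0.65, 0, 0, 0, 0],
  [-0.2, -0.1, 0, 0, 0, 0],
  [0, 0, 0, 0, 0, 0],
])

```text
time: 2.48
ee_pos: [0.5445, -0.0178, 0.2362]
eef_rot: [0.2, 0.98, -0.0, -0.0]
ft_force: [0.2, 0.9, -0.8]
width: 0.0005
grip_force: 0.0
```

Run:
```python
from h import *
s=read_state(); p=np.array(s['ee_pos'])*1000; th=np.radians(67.1)
print(s['joint_positions'],'s',p[0]*np.cos(th)+p[1]*np.sin(th),'t',-p[0]*np.sin(th)+p[1]*np.cos(th),p[2],s['eef_rot'],s['ft_force'])
```

```text
[-0.513435    0.15759873  0.51787129  1.70074796 -0.08057242  1.30513098
  1.18762967] s 195.4478732804003 t -508.48546023291806 236.21383359062588 [ 2.00386909e-01  9.79716782e-01 -8.32921550e-05 -3.25352172e-04] [ 0.19169677  0.92511127 -0.80996529]
```

carry_out([
  [0, 0, 0.1, 0, 0, 1],
  [0, 0, 0.1, 0, 0, 1],
  [0, 0, 0.1, 0, 0, 1],
  [0, 0, 0.1, 0, 0, 1],
  [0, 0, 0.1, 0, 0, 1],
  [0, 0, 0.1, 0, 0, 1],
  [0, 0, 0.1, 0, 0, 1],
  [0, 0, 0.1, 0, 0, 1],
  [0, 0, 0.1, 0, 0, 1],
  [0, 0, 0, 0, 0, 1],
  [0, 0, 0, 0, 0, 1],
  [0, 0, 0, 0, 0, 0.25],
  [0, 0, 0, 0, 0, 0],
])

```text
time: 4.1
ee_pos: [0.5444, -0.017, 0.2005]
eef_rot: [0.833, 0.553, 0.0, -0.0]
ft_force: [-0.0, 1.1, -0.7]
width: 0.0006
grip_force: 0.0
```

```bash
cat >> h.py <<'E'
def st():
    s=read_state(); p=np.array(s['ee_pos'])*1000; th=np.radians(67.1)
    print('q',np.round(s['joint_positions'],2),'s %.1f t %.1f tipz %.1f'%(p[0]*np.cos(th)+p[1]*np.sin(th),-p[0]*np.sin(th)+p[1]*np.cos(th),p[2]-14),'tool x yaw',np.degrees(np.arctan2(*R.from_quat(s['eef_rot']).as_matrix()[[1,0],0])).round(1),np.round(s['ft_force'],1),s['time'])
E
python3 - <<'E'
from h import *
st(); save(cam('scene'),'s2.png',(180,100,380,250))
E
```

```text
q [-0.64  0.2   0.67  1.76 -0.13  1.23 -0.34] s 196.2 t -508.1 tipz 186.5 tool x yaw 67.1 [-0.   1.1 -0.7] 4.1
```

View pics/s2.png

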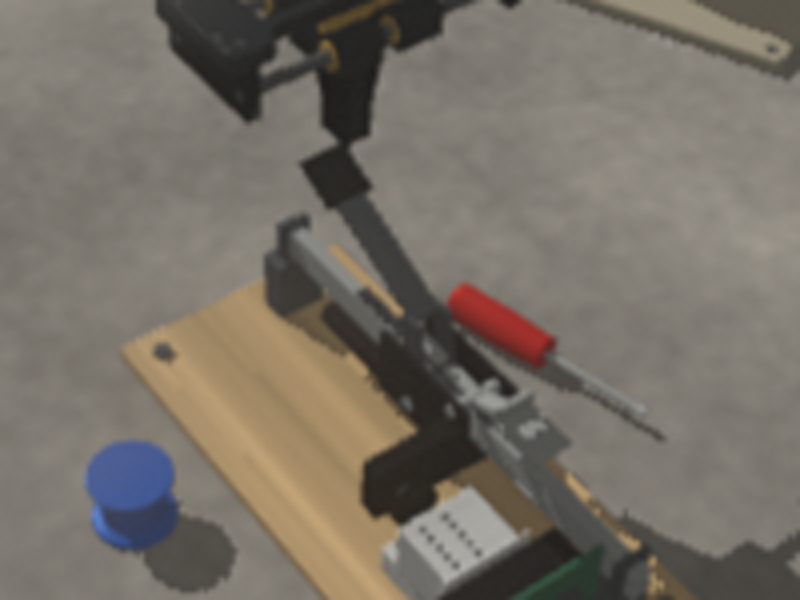

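The fingers stand above the trigger pad (about (335,175) in the crop), with the jaw just behind the can.

carry_out([
  [0, 0.07, 0.4, 0, 0, 0],
  [0, 0, 0.3, 0, 0, 0],
  [0, 0, 0.15, 0, 0, 0],
  [0.01, 0, 0.15, 0, 0, 0],
  [0.02, 0, 0.15, 0, 0, 0],
  [0.02, 0, 0.15, 0, 0, 0],
  [0, 0, 0, 0, 0, 0],
])

```text
time: 5.03
ee_pos: [0.5481, -0.0169, 0.1482]
eef_rot: [0.834, 0.551, 0.0, -0.0]
ft_force: [0.6, 0.2, 1.7]
width: 0.0003
grip_force: 1.1
```

```bash
python3 -c "
from h import *
st()"
```

```text
q [-0.62  0.26  0.66  1.81 -0.18  1.13 -0.3 ] s 197.7 t -511.4 tipz 134.2 tool x yaw 66.9 [0.6 0.2 1.7] 5.025
```

carry_out([
  [0.02, 0, 0.15, 0, 0, 0],
  [0.02, 0, 0.15, 0, 0, 0],
  [0.02, 0, 0.15, 0, 0, 0],
  [0, 0, 0, 0, 0, 0],
])

```text
time: 5.52
ee_pos: [0.549, -0.0151, 0.1304]
eef_rot: [0.834, 0.551, 0.0, 0.0]
ft_force: [-0.6, -1.5, 3.1]
width: 0.0005
grip_force: 1.7
```

```bash
python3 -c "
from h import *
st(); c=cam('top'); save(c,'t3.png',(140,130,340,280))"
```

```text
q [-0.62  0.29  0.65  1.82 -0.19  1.1  -0.3 ] s 199.7 t -511.6 tipz 116.4 tool x yaw 66.9 [-0.6 -1.5  3.1] 5.525
```

View pics/t3.png

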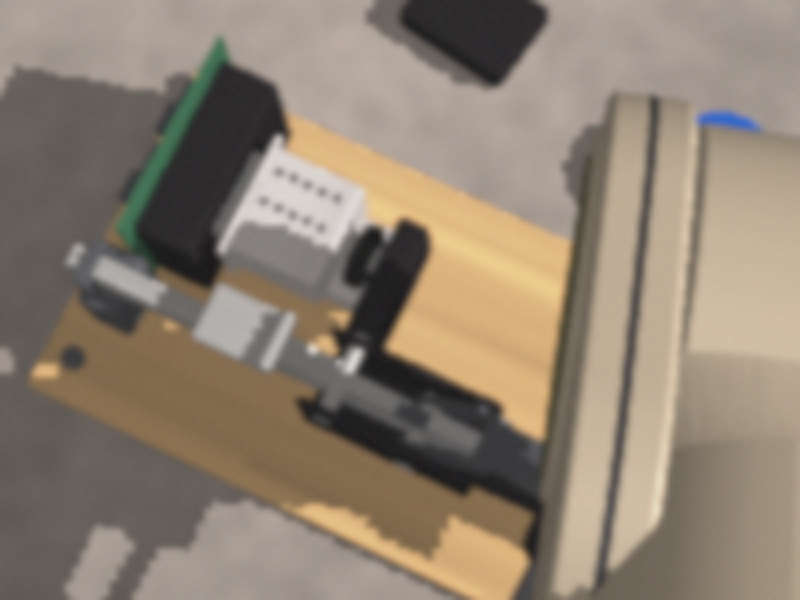

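The top view leaves can, jaw and thumb plate visible beside the arm. The rubber pad (crop (370,255)) is just short of the can's rear, and the flange still stands off the socket.

carry_out([
  [0.02, 0, 0.15, 0, 0, 0],
  [0.02, 0, 0.12, 0, 0, 0],
  [0, 0, 0, 0, 0, 0],
])

```text
time: 5.95
ee_pos: [0.5496, -0.014, 0.1199]
eef_rot: [0.834, 0.551, -0.0, 0.0]
ft_force: [-0.8, -3.0, 5.5]
width: 0.0008
grip_force: 2.7
```

```bash
cat >> h.py <<'E'
def meas():
    p=cloud(cam('top')).reshape(-1,3); th=np.radians(67.1); a=np.array([np.cos(th),np.sin(th)]); n=np.array([-a[1],a[0]])
    s=p[:,:2]@a*1000; t=p[:,:2]@n*1000; z=p[:,2]*1000
    m=(abs(t+511)<9)&(z>88)&(s>355)&(s<460); print('thumb front %.1f z %.1f'%(np.percentile(s[m],99),np.median(z[m&(s>np.percentile(s[m],99)-20)])),end=' ')
    m=(abs(t+569)<15)&(abs(z-73)<4)&(s>385)&(s<480); print('can top s',np.percentile(s[m],[1,99]).round(1),end=' ')
    m=(abs(t+569)<15)&(abs(z-86)<3)&(s>430)&(s<520); print('socket s',np.percentile(s[m],[1,99]).round(1))
E
python3 -c "
from h import *
st();meas()
p=np.load('top1.npz')['p']
"
```

```text
q [-0.61  0.3   0.65  1.83 -0.21  1.08 -0.29] s 201.0 t -511.7 tipz 105.9 tool x yaw 66.9 [-0.8 -3.   5.5] 5.95
thumb front 401.0 z 101.8 can top s [385.4 419.7] socket s [430.1 447.6]
```

carry_out([
  [0.0, 0, 0.1, 0, 0, 0],
  [0, 0, 0, 0, 0, 0],
  [0, 0, -0.6, 0, 0, 0],
  [0, 0, -0.6, 0, 0, 0],
  [0.02, 0, -0.3, 0, 0, 0],
  [0, 0, 0, 0, 0, 0],
])

```text
time: 6.75
ee_pos: [0.55, -0.0121, 0.176]
eef_rot: [0.834, 0.552, 0.001, -0.0]
ft_force: [-0.2, 0.6, 0.4]
width: 0.0005
grip_force: 0.0
```

```bash
python3 -c "
from h import *
st();meas()
"
```

```text
q [-0.64  0.24  0.67  1.77 -0.16  1.19 -0.33] s 202.8 t -511.4 tipz 162.0 tool x yaw 67.0 [-0.2  0.6  0.4] 6.75
thumb front 401.6 z 104.9 can top s [385.4 458.7] socket s [430.3 447.6]
```

carry_out([
  [0, 0, 0.2, 0, 0, 0],
  [0, 0, 0.2, 0, 0, 0],
  [0.02, 0, 0.15, 0, 0, 0],
  [0.02, 0, 0.15, 0, 0, 0],
  [0.02, 0, 0.15, 0, 0, 0],
  [0, 0, 0, 0, 0, 0],
])

```text
time: 7.55
ee_pos: [0.5508, -0.0105, 0.1414]
eef_rot: [0.834, 0.551, -0.0, 0.0]
ft_force: [-0.1, -0.9, 3.5]
width: 0.0006
grip_force: 1.7
```

```bash
python3 -c "
from h import *
st();meas()
"
```

```text
q [-0.63  0.28  0.66  1.81 -0.19  1.12 -0.31] s 204.6 t -511.5 tipz 127.4 tool x yaw 66.9 [-0.1 -0.9  3.5] 7.55
thumb front 404.1 z 102.5 can top s [385.3 457. ] socket s [430.3 447.4]
```

carry_out([
  [0.02, 0, 0.12, 0, 0, 0],
  [0.02, 0, 0.12, 0, 0, 0],
  [0, 0, 0, 0, 0, 0],
])

```text
time: 7.98
ee_pos: [0.5516, -0.0099, 0.1325]
eef_rot: [0.834, 0.551, 0.0, 0.0]
ft_force: [-1.3, -3.3, 7.6]
width: 0.0003
grip_force: 3.6
```

```bash
python3 -c "
from h import *
st();meas()
"
```

```text
q [-0.62  0.29  0.65  1.82 -0.2   1.1  -0.3 ] s 205.5 t -512.0 tipz 118.5 tool x yaw 66.9 [-1.3 -3.3  7.6] 7.975
thumb front 406.3 z 102.3 can top s [385.5 458.9] socket s [430.3 447.5]
```

carry_out([
  [0.02, 0, 0.12, 0, 0, 0],
  [0.02, 0, 0.12, 0, 0, 0],
  [0, 0, 0, 0, 0, 0],
])

```text
time: 8.4
ee_pos: [0.5522, -0.0091, 0.123]
eef_rot: [0.835, 0.551, -0.0, 0.001]
ft_force: [-2.0, -6.2, 9.3]
width: 0.0006
grip_force: 4.4
```

```bash
python3 -c "
from h import *
st();meas();save(cam('top'),'t4.png',(140,130,240,205))
"
```

```text
q [-0.62  0.3   0.65  1.82 -0.2   1.08 -0.3 ] s 206.5 t -512.2 tipz 109.0 tool x yaw 66.8 [-2.  -6.2  9.3] 8.4
thumb front 408.8 z 103.9 can top s [385.4 457.8] socket s [430.4 447.4]
```

View pics/t4.png

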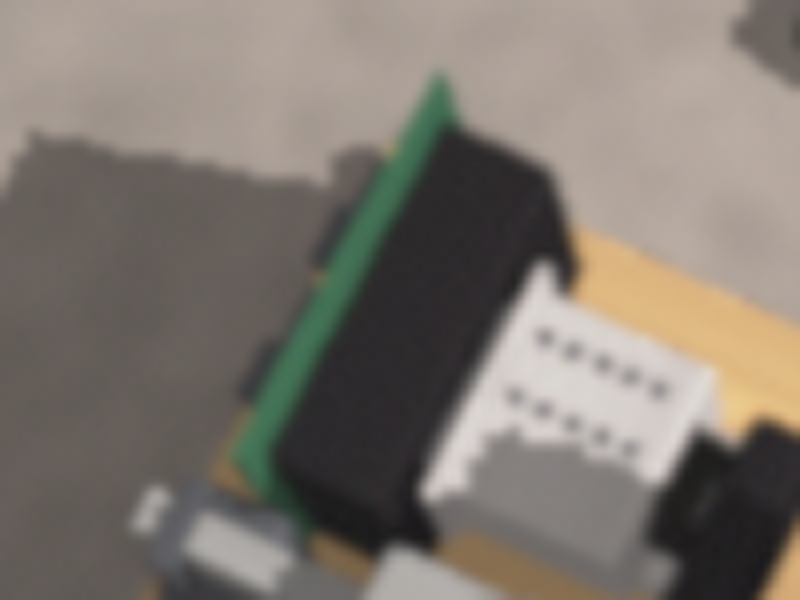

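The can's flange is now close to the socket face, with a thin gap at crop (490,370). The side force comes from the fingertip dragging on the pad, so I ease back while pressing on.

carry_out([
  [-0.05, 0, 0.06, 0, 0, 0],
  [-0.02, 0, 0.08, 0, 0, 0],
  [0, 0, 0, 0, 0, 0],
])

```text
time: 8.88
ee_pos: [0.5517, -0.0103, 0.1178]
eef_rot: [0.834, 0.551, 0.001, 0.0]
ft_force: [-0.9, -1.0, 9.2]
width: 0.0007
grip_force: 4.8
```

```bash
python3 -c "
from h import *
st();meas()
"
```

```text
q [-0.61  0.31  0.65  1.83 -0.21  1.07 -0.29] s 205.2 t -512.2 tipz 103.8 tool x yaw 66.9 [-0.9 -1.   9.2] 8.875
thumb front 410.2 z 102.4 can top s [385.2 419.9] socket s [430.1 447.7]
```

carry_out([
  [0, 0, -0.6, 0, 0, 0],
  [0, 0, -0.6, 0, 0, 0],
  [0.05, 0, -0.25, 0, 0, 0],
  [0, 0, 0, 0, 0, 0],
])

```text
time: 9.43
ee_pos: [0.5518, -0.0077, 0.1749]
eef_rot: [0.834, 0.552, 0.0, -0.0]
ft_force: [0.6, -0.8, -0.3]
width: 0.0004
grip_force: 0.0
```

```bash
python3 -c "
from h import *
st();meas()
"
```

```text
q [-0.64  0.24  0.66  1.77 -0.16  1.18 -0.33] s 207.6 t -511.3 tipz 160.9 tool x yaw 67.0 [ 0.6 -0.8 -0.3] 9.425
thumb front 406.3 z 105.1 can top s [385.1 419.8] socket s [430.3 447.7]
```

carry_out([
  [0, 0, 0.2, 0, 0, 0],
  [0, 0, 0.2, 0, 0, 0],
  [0, 0, 0.15, 0, 0, 0],
  [0, 0, 0.15, 0, 0, 0],
  [0, 0, 0.1, 0, 0, 0],
  [0, 0, 0, 0, 0, 0],
])

```text
time: 10.22
ee_pos: [0.5517, -0.0086, 0.1426]
eef_rot: [0.834, 0.551, -0.0, 0.0]
ft_force: [-1.1, -1.6, 6.2]
width: 0.0008
grip_force: 2.3
```

```bash
python3 -c "
from h import *
st();meas()
"
```

```text
q [-0.63  0.28  0.66  1.8  -0.19  1.12 -0.31] s 206.7 t -511.5 tipz 128.6 tool x yaw 66.9 [-1.1 -1.6  6.2] 10.225
thumb front 409.1 z 103.6 can top s [385.2 419.5] socket s [430.1 447.7]
```

carry_out([
  [0, 0, 0.1, 0, 0, 0],
  [0, 0, 0.1, 0, 0, 0],
  [0, 0, 0, 0, 0, 0],
])

```text
time: 10.65
ee_pos: [0.5518, -0.0093, 0.135]
eef_rot: [0.835, 0.551, -0.0, 0.0]
ft_force: [-2.5, -4.6, 8.9]
width: 0.0008
grip_force: 3.9
```

carry_out([
  [0, 0, 0.1, 0, 0, 0],
  [0, 0, 0, 0, 0, 0],
])

```text
time: 10.9
ee_pos: [0.5519, -0.0094, 0.1311]
eef_rot: [0.835, 0.551, -0.0, 0.001]
ft_force: [-0.5, -4.3, 7.7]
width: 0.0006
grip_force: 3.7
```

```bash
python3 -c "
from h import *
st();meas()
"
```

```text
q [-0.62  0.29  0.65  1.82 -0.2   1.1  -0.3 ] s 206.1 t -512.1 tipz 117.1 tool x yaw 66.9 [-0.5 -4.3  7.7] 10.9
thumb front 412.1 z 103.7 can top s [385.4 458.4] socket s [430.1 447.4]
```

carry_out([
  [-0.04, 0, 0.1, 0, 0, 0],
  [0, 0, 0, 0, 0, 0],
])

```text
time: 11.2
ee_pos: [0.5515, -0.0103, 0.1272]
eef_rot: [0.834, 0.551, 0.0, 0.0]
ft_force: [-1.5, -3.3, 7.4]
width: 0.0005
grip_force: 3.8
```

carry_out([
  [-0.02, 0, 0.1, 0, 0, 0],
  [0, 0, 0, 0, 0, 0],
])

```text
time: 11.45
ee_pos: [0.5512, -0.0111, 0.1233]
eef_rot: [0.834, 0.551, 0.0, 0.0]
ft_force: [-1.3, -2.9, 9.2]
width: 0.0007
grip_force: 4.5
```

carry_out([
  [-0.02, 0, 0.1, 0, 0, 0],
  [0, 0, 0, 0, 0, 0],
])

```text
time: 11.7
ee_pos: [0.5508, -0.0119, 0.1194]
eef_rot: [0.834, 0.551, 0.0, 0.0]
ft_force: [-2.4, -2.9, 11.2]
width: 0.0006
grip_force: 5.5
```

```bash
python3 -c "
from h import *
st();meas()
"
```

```text
q [-0.61  0.3   0.65  1.83 -0.21  1.07 -0.29] s 203.4 t -512.0 tipz 105.4 tool x yaw 66.9 [-2.4 -2.9 11.2] 11.7
thumb front 414.6 z 103.1 can top s [385.5 460. ] socket s [430.2 447.4]
```

carry_out([
  [0, 0, 0.07, 0, 0, 0],
  [0, 0, 0, 0, 0, 0],
  [0, 0, -0.6, 0, 0, 0],
  [0, 0, -0.6, 0, 0, 0],
  [0.1, 0, -0.3, 0, 0, 0],
  [0.05, 0, 0, 0, 0, 0],
  [0, 0, 0, 0, 0, 0],
])

```text
time: 12.62
ee_pos: [0.5523, -0.0053, 0.175]
eef_rot: [0.834, 0.552, -0.001, -0.0]
ft_force: [0.0, -0.1, -0.0]
width: 0.0005
grip_force: 0.1
```

```bash
python3 -c "
from h import *
st();meas()
"
```

```text
q [-0.65  0.24  0.66  1.77 -0.16  1.19 -0.34] s 210.0 t -510.9 tipz 161.0 tool x yaw 67.0 [ 0.  -0.1 -0. ] 12.625
thumb front 411.7 z 104.9 can top s [385.3 419.7] socket s [430.2 447.5]
```

Stroke 4: same pattern, checking the force more often.

carry_out([
  [0, 0, 0.2, 0, 0, 0],
  [0, 0, 0.2, 0, 0, 0],
  [0, 0, 0.15, 0, 0, 0],
  [0, 0, 0.1, 0, 0, 0],
  [0, 0, 0.1, 0, 0, 0],
  [0, 0, 0, 0, 0, 0],
])

```text
time: 13.42
ee_pos: [0.5529, -0.0062, 0.1461]
eef_rot: [0.834, 0.551, -0.0, 0.0]
ft_force: [-1.6, -1.7, 6.5]
width: 0.0007
grip_force: 2.9
```

carry_out([
  [-0.02, 0, 0.08, 0, 0, 0],
  [0, 0, 0, 0, 0, 0],
])

```text
time: 13.68
ee_pos: [0.5525, -0.0072, 0.1432]
eef_rot: [0.834, 0.551, -0.0, 0.0]
ft_force: [-2.5, -2.3, 9.1]
width: 0.0008
grip_force: 4.1
```

carry_out([
  [-0.02, 0, 0.08, 0, 0, 0],
  [0, 0, 0, 0, 0, 0],
])

```text
time: 13.92
ee_pos: [0.5522, -0.0082, 0.1402]
eef_rot: [0.835, 0.551, -0.0, 0.0]
ft_force: [-4.4, -4.1, 11.4]
width: -0.0
grip_force: 5.0
```

```bash
python3 -c "
from h import *
st();meas()
"
```

```text
q [-0.63  0.28  0.66  1.81 -0.19  1.12 -0.31] s 207.3 t -511.8 tipz 126.2 tool x yaw 66.9 [-4.4 -4.1 11.4] 13.925
thumb front 414.2 z 103.5 can top s [385.5 451.3] socket s [430.5 447.7]
```

carry_out([
  [-0.06, 0, 0.04, 0, 0, 0],
  [0, 0, 0, 0, 0, 0],
])

```text
time: 14.22
ee_pos: [0.5517, -0.0091, 0.1388]
eef_rot: [0.834, 0.551, 0.001, -0.0]
ft_force: [-1.4, -0.2, 10.0]
width: 0.0
grip_force: 5.0
```

carry_out([
  [-0.02, 0, 0.05, 0, 0, 0],
  [0, 0, 0, 0, 0, 0],
])

```text
time: 14.48
ee_pos: [0.5515, -0.0097, 0.1369]
eef_rot: [0.834, 0.551, 0.001, -0.0]
ft_force: [-1.9, 0.3, 10.8]
width: 0.0
grip_force: 5.5
```

```bash
python3 -c "
from h import *
st();meas();save(cam('top'),'t5.png',(140,130,240,205))
"
```

```text
q [-0.63  0.28  0.66  1.81 -0.19  1.11 -0.31] s 205.6 t -511.8 tipz 122.9 tool x yaw 66.9 [-1.9  0.3 10.8] 14.475
thumb front 414.4 z 103.2 can top s [385.4 458.9] socket s [430.3 447.4]
```

View pics/t5.png

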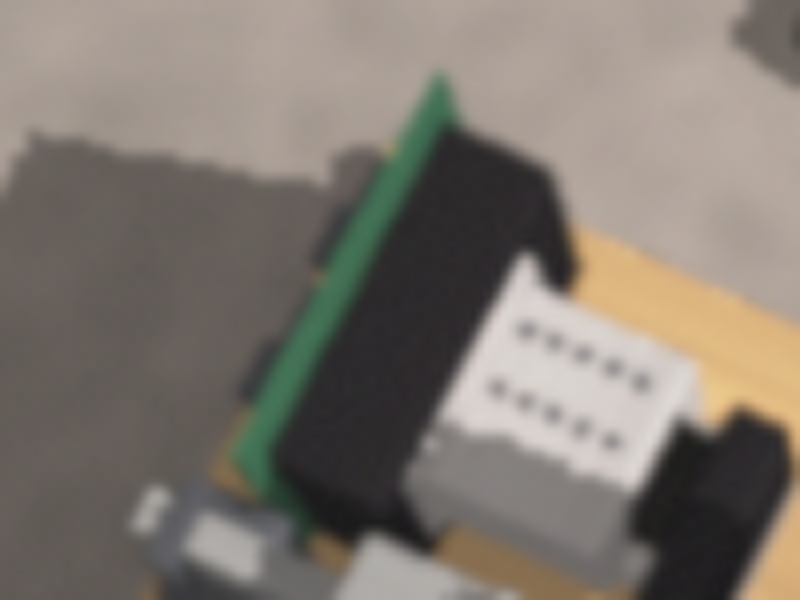

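The flange edge (crop (430,440) to (530,260)) now meets the socket's black face. I press on in small steps until the trigger is firm.

carry_out([
  [-0.01, 0, 0.05, 0, 0, 0],
  [0, 0, 0, 0, 0, 0],
])

```text
time: 14.82
ee_pos: [0.5512, -0.0103, 0.135]
eef_rot: [0.834, 0.551, 0.001, -0.0]
ft_force: [-3.9, 0.1, 12.4]
width: 0.0006
grip_force: 6.1
```

carry_out([
  [-0.02, 0, 0.05, 0, 0, 0],
  [0, 0, 0, 0, 0, 0],
])

```text
time: 15.08
ee_pos: [0.551, -0.0109, 0.133]
eef_rot: [0.834, 0.551, 0.001, -0.0]
ft_force: [-3.6, 1.0, 13.7]
width: 0.0005
grip_force: 6.5
```

carry_out([
  [-0.02, 0, 0.05, 0, 0, 0],
  [0, 0, 0, 0, 0, 0],
])

```text
time: 15.32
ee_pos: [0.5507, -0.0115, 0.1311]
eef_rot: [0.834, 0.551, 0.001, -0.0]
ft_force: [-3.3, 0.9, 13.2]
width: 0.0007
grip_force: 6.9
```

```bash
python3 -c "
from h import *
st();meas()
"
```

```text
q [-0.62  0.29  0.65  1.82 -0.2   1.1  -0.3 ] s 203.7 t -511.8 tipz 117.1 tool x yaw 66.9 [-3.3  0.9 13.2] 15.325
thumb front 415.6 z 101.7 can top s [385.4 457.8] socket s [430.2 447.5]
```

carry_out([
  [-0.01, 0, 0.05, 0, 0, 0],
  [0, 0, 0, 0, 0, 0],
])

```text
time: 15.62
ee_pos: [0.5505, -0.0119, 0.1291]
eef_rot: [0.834, 0.551, 0.001, -0.0]
ft_force: [-3.8, 1.0, 14.8]
width: 0.0003
grip_force: 7.4
```

carry_out([
  [-0.01, 0, 0.04, 0, 0, 0],
  [0, 0, 0, 0, 0, 0],
])

```text
time: 15.88
ee_pos: [0.5502, -0.0126, 0.1268]
eef_rot: [0.834, 0.551, 0.001, 0.0]
ft_force: [-0.9, -1.4, 6.6]
width: 0.0001
grip_force: 3.1
```

```bash
python3 -c "
from h import *
st();meas()
"
```

```text
q [-0.62  0.29  0.65  1.83 -0.2   1.09 -0.29] s 202.5 t -511.8 tipz 112.8 tool x yaw 66.9 [-0.9 -1.4  6.6] 15.875
thumb front 412.3 z 105.1 can top s [385.6 419.5] socket s [430.3 447.6]
```

```bash
python3 -c "
from h import *
st();save(cam('scene'),'s6.png',(200,110,340,215))
"
```

```text
q [-0.62  0.29  0.65  1.82 -0.2   1.09 -0.29] s 202.5 t -511.8 tipz 112.9 tool x yaw 66.9 [ 0.3 -0.3  6.8] 15.925
```

View pics/s6.png

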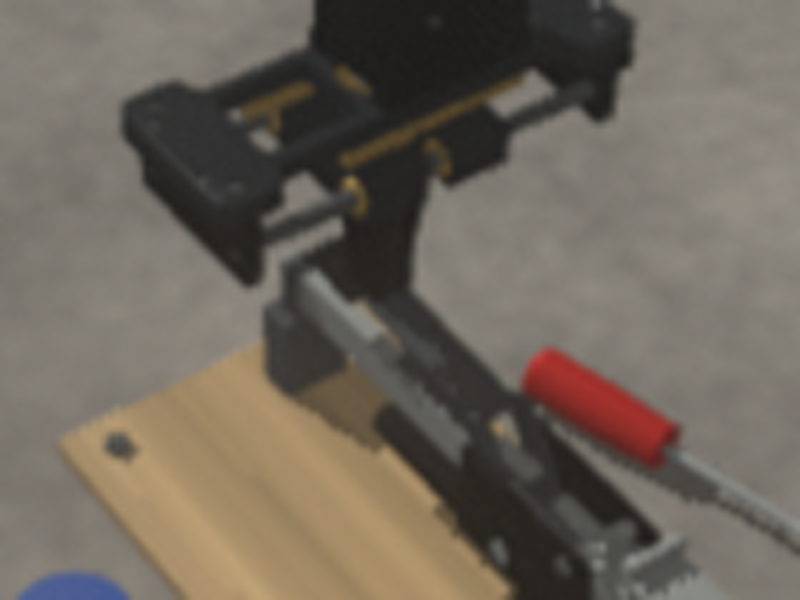

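The fingertip is still on the pad, but the force dropped and the carriage slipped back to its tooth. I release and stroke again.

carry_out([
  [0, 0, -0.6, 0, 0, 0],
  [0.1, 0, -0.6, 0, 0, 0],
  [0.1, 0, 0, 0, 0, 0],
  [0, 0, 0, 0, 0, 0],
])

```text
time: 16.48
ee_pos: [0.5528, -0.0047, 0.1737]
eef_rot: [0.834, 0.552, -0.0, -0.0]
ft_force: [1.3, 0.9, 0.6]
width: 0.0005
grip_force: 0.7
```

```bash
python3 -c "
from h import *
st();meas();
p=cloud(cam('scene')).reshape(-1,3);th=np.radians(67.1);a=np.array([np.cos(th),np.sin(th)]);n=np.array([-a[1],a[0]]);s=p[:,:2]@a*1000;t=p[:,:2]@n*1000
m=(abs(t+519)<6)&(p[:,2]>.135)&(p[:,2]<.158)
for k in range(190,240,4):
  q=m&(s>=k)&(s<k+4)
  if q.any(): print(k+2,np.median(p[q,2]).round(3))
"
```

```text
q [-0.65  0.25  0.66  1.77 -0.16  1.18 -0.34] s 210.8 t -511.1 tipz 159.7 tool x yaw 67.0 [1.3 0.9 0.6] 16.475
thumb front 411.4 z 105.2 can top s [385.5 450.5] socket s [430.6 447.8]
200 0.157
204 0.158
208 0.156
212 0.154
216 0.152
220 0.151
224 0.149
228 0.147
232 0.145
236 0.144
240 0.143
```

carry_out([
  [0, 0, 0.2, 0, 0, 0],
  [0, 0, 0.2, 0, 0, 0],
  [0, 0, 0.15, 0, 0, 0],
  [0, 0, 0.1, 0, 0, 0],
  [0, 0, 0.1, 0, 0, 0],
  [0, 0, 0, 0, 0, 0],
])

```text
time: 17.32
ee_pos: [0.553, -0.006, 0.1445]
eef_rot: [0.834, 0.551, -0.0, 0.0]
ft_force: [-2.2, -1.9, 8.3]
width: 0.0006
grip_force: 3.5
```

```bash
python3 -c "
from h import *
st();meas()
"
```

```text
q [-0.63  0.28  0.66  1.8  -0.19  1.13 -0.32] s 209.6 t -511.7 tipz 130.5 tool x yaw 66.9 [-2.2 -1.9  8.3] 17.325
thumb front 412.8 z 104.7 can top s [385.3 459.3] socket s [430.1 447.4]
```

carry_out([
  [-0.02, 0, 0.06, 0, 0, 0],
  [0, 0, 0, 0, 0, 0],
])

```text
time: 17.62
ee_pos: [0.5526, -0.0069, 0.1424]
eef_rot: [0.835, 0.551, -0.0, 0.0]
ft_force: [-2.4, -4.0, 10.1]
width: 0.0004
grip_force: 4.4
```

carry_out([
  [-0.02, 0, 0.06, 0, 0, 0],
  [0, 0, 0, 0, 0, 0],
])

```text
time: 17.88
ee_pos: [0.5522, -0.0078, 0.1401]
eef_rot: [0.835, 0.551, -0.0, 0.0]
ft_force: [-3.2, -3.0, 10.8]
width: 0.0005
grip_force: 5.1
```

```bash
python3 -c "
from h import *
st();meas()
"
```

```text
q [-0.63  0.28  0.66  1.81 -0.19  1.12 -0.31] s 207.7 t -511.7 tipz 126.1 tool x yaw 66.9 [-3.2 -3.  10.8] 17.875
thumb front 413.9 z 103.8 can top s [385.5 419.3] socket s [430.3 447.7]
```

carry_out([
  [-0.01, 0, 0.08, 0, 0, 0],
  [0, 0, 0, 0, 0, 0],
])

```text
time: 18.18
ee_pos: [0.5519, -0.0086, 0.137]
eef_rot: [0.835, 0.551, -0.0, 0.0]
ft_force: [-5.2, -5.0, 13.7]
width: 0.0006
grip_force: 6.0
```

carry_out([
  [-0.01, 0, 0.06, 0, 0, 0],
  [0, 0, 0, 0, 0, 0],
])

```text
time: 18.42
ee_pos: [0.5517, -0.0093, 0.1347]
eef_rot: [0.835, 0.551, -0.001, 0.0]
ft_force: [-5.9, -5.0, 14.5]
width: 0.0006
grip_force: 6.7
```

carry_out([
  [0, 0, 0.04, 0, 0, 0],
  [0, 0, 0, 0, 0, 0],
])

```text
time: 18.68
ee_pos: [0.5516, -0.0096, 0.1332]
eef_rot: [0.835, 0.551, -0.001, 0.0]
ft_force: [-7.1, -6.6, 15.6]
width: 0.0003
grip_force: 7.4
```

```bash
python3 -c "
from h import *
st();meas()
"
```

```text
q [-0.63  0.29  0.66  1.81 -0.2   1.1  -0.31] s 205.8 t -511.9 tipz 119.2 tool x yaw 66.8 [-7.1 -6.6 15.6] 18.675
thumb front 415.0 z 101.9 can top s [385.3 457.6] socket s [430.2 447.9]
```

carry_out([
  [-0.04, 0, 0.04, 0, 0, 0],
  [0, 0, 0, 0, 0, 0],
])

```text
time: 18.98
ee_pos: [0.5514, -0.0102, 0.1317]
eef_rot: [0.835, 0.551, -0.0, 0.0]
ft_force: [-5.9, -4.3, 15.5]
width: 0.0004
grip_force: 7.5
```

carry_out([
  [0, 0, 0.03, 0, 0, 0],
  [0, 0, 0, 0, 0, 0],
])

```text
time: 19.23
ee_pos: [0.5512, -0.0105, 0.1305]
eef_rot: [0.835, 0.551, -0.0, 0.0]
ft_force: [-5.8, -4.2, 15.8]
width: 0.0001
grip_force: 7.8
```

```bash
python3 -c "
from h import *
st();meas()
"
```

```text
q [-0.62  0.29  0.66  1.82 -0.2   1.1  -0.3 ] s 204.9 t -511.9 tipz 116.5 tool x yaw 66.8 [-5.8 -4.2 15.8] 19.225
thumb front 416.1 z 101.7 can top s [385.5 459.9] socket s [430.3 447.7]
```

carry_out([
  [0, 0, 0.03, 0, 0, 0],
  [0, 0, 0, 0, 0, 0],
])

```text
time: 19.52
ee_pos: [0.5511, -0.0108, 0.1293]
eef_rot: [0.835, 0.551, -0.001, 0.0]
ft_force: [-7.4, -5.0, 16.7]
width: 0.0006
grip_force: 8.1
```

```bash
python3 -c "
from h import *
st();meas()
"
```

```text
q [-0.62  0.29  0.65  1.82 -0.2   1.1  -0.3 ] s 204.5 t -511.8 tipz 115.3 tool x yaw 66.8 [-7.4 -5.  16.7] 19.525
thumb front 416.1 z 101.5 can top s [385.5 450.7] socket s [430.2 447.5]
```

carry_out([
  [0, 0, 0.01, 0, 0, 0],
  [0, 0, 0, 0, 0, 0],
  [0, 0, 0, 0, 0, 0],
  [0, 0, 0, 0, 0, 0],
  [0, 0, 0, 0, 0, 0],
  [0, 0, 0, 0, 0, 0],
  [0, 0, 0, 0, 0, 0],
])

```text
time: 20.45
ee_pos: [0.551, -0.0109, 0.129]
eef_rot: [0.835, 0.551, -0.001, 0.0]
ft_force: [-7.5, -5.7, 17.0]
width: 0.0001
grip_force: 8.4
```

```bash
python3 -c "
from h import *
st();meas()
"
```

```text
q [-0.62  0.29  0.65  1.82 -0.2   1.09 -0.3 ] s 204.4 t -511.8 tipz 115.0 tool x yaw 66.8 [-7.5 -5.7 17. ] 20.45
thumb front 416.2 z 101.3 can top s [385.3 451.5] socket s [430.4 448.1]
```

carry_out([
  [0, 0, 0.03, 0, 0, 0],
  [0, 0, 0, 0, 0, 0],
  [0, 0, 0, 0, 0, 0],
])

```text
time: 20.88
ee_pos: [0.5509, -0.0111, 0.1278]
eef_rot: [0.835, 0.551, -0.001, 0.0]
ft_force: [-7.1, -7.1, 17.8]
width: 0.0005
grip_force: 8.7
```

```bash
python3 -c "
from h import *
st();meas()
"
```

```text
q [-0.62  0.3   0.65  1.82 -0.2   1.09 -0.3 ] s 204.2 t -511.8 tipz 113.8 tool x yaw 66.8 [-7.1 -7.1 17.8] 20.875
thumb front 416.5 z 101.5 can top s [385.5 457.4] socket s [430.4 447.3]
```

carry_out([
  [-0.02, 0, 0.03, 0, 0, 0],
  [0, 0, 0, 0, 0, 0],
  [0, 0, 0, 0, 0, 0],
  [0, 0, 0, 0, 0, 0],
  [0, 0, 0, 0, 0, 0],
  [0, 0, 0, 0, 0, 0],
  [0, 0, 0, 0, 0, 0],
])

```text
time: 21.8
ee_pos: [0.551, -0.0112, 0.1259]
eef_rot: [0.835, 0.551, -0.0, 0.0]
ft_force: [-3.3, -4.7, 6.9]
width: 0.0006
grip_force: 3.9
```

```bash
python3 -c "
from h import *
st();meas()
"
```

```text
q [-0.62  0.3   0.65  1.82 -0.2   1.09 -0.3 ] s 204.1 t -511.9 tipz 111.9 tool x yaw 66.9 [-3.3 -4.7  6.9] 21.8
thumb front 413.0 z 105.0 can top s [385.5 457.8] socket s [430.3 447.6]
```

carry_out([
  [-0.02, 0, 0.07, 0, 0, 0],
  [0, 0, 0, 0, 0, 0],
])

```text
time: 22.1
ee_pos: [0.5507, -0.0118, 0.1231]
eef_rot: [0.835, 0.551, -0.0, 0.0]
ft_force: [-4.0, -3.6, 9.9]
width: 0.0003
grip_force: 4.8
```

carry_out([
  [0, 0, 0.07, 0, 0, 0],
  [0, 0, 0, 0, 0, 0],
])

```text
time: 22.35
ee_pos: [0.5505, -0.0123, 0.1204]
eef_rot: [0.835, 0.551, -0.001, 0.0]
ft_force: [-3.9, -5.9, 12.1]
width: 0.0006
grip_force: 5.7
```

```bash
python3 -c "
from h import *
st();meas()
"
```

```text
q [-0.62  0.3   0.65  1.83 -0.21  1.08 -0.29] s 202.9 t -511.9 tipz 106.4 tool x yaw 66.8 [-3.9 -5.9 12.1] 22.35
thumb front 414.1 z 103.4 can top s [385.5 458. ] socket s [430.1 447.6]
```

carry_out([
  [-0.01, 0, 0.06, 0, 0, 0],
  [0, 0, 0, 0, 0, 0],
])

```text
time: 22.65
ee_pos: [0.5503, -0.0127, 0.1181]
eef_rot: [0.835, 0.551, -0.001, 0.0]
ft_force: [-5.2, -6.8, 13.0]
width: 0.0005
grip_force: 6.5
```

carry_out([
  [0, 0, 0.03, 0, 0, 0],
  [0, 0, 0, 0, 0, 0],
])

```text
time: 22.9
ee_pos: [0.5503, -0.0129, 0.1171]
eef_rot: [0.835, 0.551, -0.001, 0.0]
ft_force: [-6.3, -6.1, 14.9]
width: 0.0006
grip_force: 7.2
```

```bash
python3 -c "
from h import *
st();meas()
"
```

```text
q [-0.61  0.31  0.65  1.83 -0.21  1.07 -0.29] s 202.2 t -511.9 tipz 103.1 tool x yaw 66.8 [-6.3 -6.1 14.9] 22.9
thumb front 414.9 z 102.9 can top s [385.4 457.7] socket s [430.2 447.7]
```

carry_out([
  [-0.02, 0, 0.04, 0, 0, 0],
  [0, 0, 0, 0, 0, 0],
])

```text
time: 23.2
ee_pos: [0.5501, -0.0132, 0.1156]
eef_rot: [0.835, 0.551, -0.0, 0.0]
ft_force: [-6.0, -5.1, 14.8]
width: 0.0004
grip_force: 7.5
```

carry_out([
  [-0.01, 0, 0.03, 0, 0, 0],
  [0, 0, 0, 0, 0, 0],
])

```text
time: 23.45
ee_pos: [0.5501, -0.0134, 0.1145]
eef_rot: [0.835, 0.551, -0.0, 0.0]
ft_force: [-6.9, -5.6, 16.6]
width: 0.0005
grip_force: 8.0
```

```bash
python3 -c "
from h import *
st();meas()
"
```

```text
q [-0.61  0.31  0.65  1.84 -0.21  1.07 -0.29] s 201.7 t -511.9 tipz 100.5 tool x yaw 66.8 [-6.9 -5.6 16.6] 23.45
thumb front 415.4 z 102.1 can top s [385.5 454.1] socket s [430.4 447.5]
```

carry_out([
  [0, 0, 0.02, 0, 0, 0],
  [0, 0, 0, 0, 0, 0],
  [0, 0, 0, 0, 0, 0],
])

```text
time: 23.88
ee_pos: [0.55, -0.0135, 0.1138]
eef_rot: [0.835, 0.551, -0.0, 0.0]
ft_force: [-6.7, -5.4, 17.2]
width: 0.0006
grip_force: 8.3
```

carry_out([
  [0, 0, 0.01, 0, 0, 0],
  [0, 0, 0, 0, 0, 0],
  [0, 0, 0, 0, 0, 0],
  [0, 0, 0, 0, 0, 0],
  [0, 0, 0, 0, 0, 0],
  [0, 0, 0, 0, 0, 0],
  [0, 0, 0, 0, 0, 0],
])

```text
time: 24.75
ee_pos: [0.55, -0.0135, 0.1134]
eef_rot: [0.835, 0.551, -0.0, 0.0]
ft_force: [-6.1, -4.8, 17.1]
width: 0.0003
grip_force: 8.5
```

```bash
python3 -c "
from h import *
st();meas()
"
```

```text
q [-0.61  0.31  0.65  1.84 -0.21  1.06 -0.29] s 201.6 t -511.9 tipz 99.4 tool x yaw 66.8 [-6.1 -4.8 17.1] 24.75
thumb front 415.0 z 101.9 can top s [385.4 451. ] socket s [430.3 447.6]
```

carry_out([
  [-0.01, 0, 0.03, 0, 0, 0],
  [0, 0, 0, 0, 0, 0],
  [0, 0, 0, 0, 0, 0],
])

```text
time: 25.18
ee_pos: [0.55, -0.0136, 0.1123]
eef_rot: [0.835, 0.551, -0.0, 0.0]
ft_force: [-6.9, -4.6, 17.1]
width: 0.0007
grip_force: 8.6
```

```bash
python3 -c "
from h import *
st();meas();save(cam('top'),'t7.png',(140,130,240,205))
"
```

```text
q [-0.61  0.31  0.65  1.84 -0.21  1.06 -0.28] s 201.4 t -511.9 tipz 98.3 tool x yaw 66.8 [-6.9 -4.6 17.1] 25.175
thumb front 415.7 z 101.7 can top s [385.6 459.2] socket s [430.3 447.5]
```

View pics/t7.png

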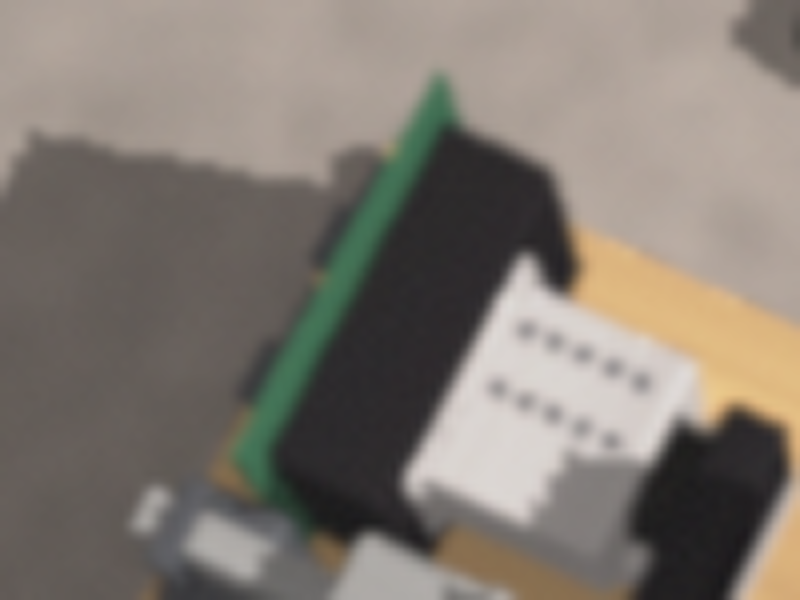

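The can is in exactly the same place as in the previous close-up, with the flange flush on the socket, and about 17 N was held for well over a second. I lift off and go to the thumb plate.

carry_out([
  [0, 0, 0, 0, 0, 0],
  [0.02, 0, -0.5, 0, 0, 0],
  [0, 0, -0.7, 0, 0, 0],
  [0, 0, -0.8, 0, 0, 0],
  [0.3, 0, -0.3, 0, 0, 0],
  [0.7, 0, 0, 0, 0, 0],
  [0.9, 0, 0, 0, 0, 0],
  [0.9, 0, 0, 0, 0, 0],
  [0.9, 0, 0, 0, 0, 0],
  [0.7, 0, 0, 0, 0, 0],
  [0.3, 0, 0, 0, 0, 0],
  [0, 0, 0, 0, 0, 0],
])

```text
time: 26.78
ee_pos: [0.6235, 0.1625, 0.2019]
eef_rot: [0.834, 0.552, -0.001, -0.0]
ft_force: [0.3, -0.9, -0.2]
width: 0.0008
grip_force: 0.0
```

```bash
python3 -c "
from h import *
st();p=cloud(cam('scene')).reshape(-1,3);th=np.radians(67.1);a=np.array([np.cos(th),np.sin(th)]);n=np.array([-a[1],a[0]]);s=p[:,:2]@a*1000;t=p[:,:2]@n*1000
m=(abs(t+511)<6)&(p[:,2]>.08)
for k in range(360,430,4):
  q=m&(s>=k)&(s<k+4)&(p[:,2]<.14)
  if q.any(): print(k+2,np.median(p[q,2]).round(3))
meas()
"
```

```text
q [-0.76  0.44  0.59  1.48 -0.24  1.3  -0.55] s 392.3 t -511.2 tipz 187.9 tool x yaw 67.0 [ 0.3 -0.9 -0.2] 26.775
362 0.097
366 0.099
370 0.082
374 0.083
378 0.113
382 0.107
386 0.104
390 0.105
394 0.105
398 0.105
402 0.104
406 0.104
410 0.104
414 0.082
418 0.081
422 0.081
426 0.081
430 0.082
thumb front 444.3 z 584.7 can top s [385.3 391.3] Traceback (most recent call last):
  File "<string>", line 8, in <module>
    meas()
    ~~~~^^
  File "h.py", line 22, in meas
    m=(abs(t+569)<15)&(abs(z-86)<3)&(s>430)&(s<520); print('socket s',np.percentile(s[m],[1,99]).round(1))
                                                                      ~~~~~~~~~~~~~^^^^^^^^^^^^^
    return _quantile_unchecked(
        a, q, axis, out, overwrite_input, method, keepdims, weights)
    return _ureduce(a,
                    func=_quantile_ureduce_func,
    ...<5 lines>...
                    overwrite_input=overwrite_input,
                    method=method)
    r = func(a, **kwargs)
    result = _quantile(arr,
                       quantiles=q,
    ...<2 lines>...
                       out=out,
                       weights=wgt)
    slices_having_nans = np.isnan(arr[-1, ...])
                                  ~~~^^^^^^^^^
IndexError: index -1 is out of bounds for axis 0 with size 0
```

carry_out([
  [0.03, 0, 0.5, 0, 0, 0],
  [0, 0, 0.7, 0, 0, 0],
  [0, 0, 0.5, 0, 0, 0],
  [0, 0, 0.2, 0, 0, 0],
  [0, 0, 0.1, 0, 0, 0],
  [0, 0, 0.1, 0, 0, 0],
  [0, 0, 0, 0, 0, 0],
])

```text
time: 27.75
ee_pos: [0.6246, 0.1625, 0.1196]
eef_rot: [0.834, 0.551, 0.0, -0.0]
ft_force: [-1.1, -0.2, 0.5]
width: 0.0003
grip_force: 0.0
```

carry_out([
  [0, 0, 0.1, 0, 0, 0],
  [0, 0, 0.1, 0, 0, 0],
  [0, 0, 0, 0, 0, 0],
])

```text
time: 28.12
ee_pos: [0.6249, 0.1628, 0.1116]
eef_rot: [0.834, 0.551, 0.001, 0.0]
ft_force: [1.4, 2.1, 4.7]
width: 0.0
grip_force: 2.6
```

```bash
python3 -c "
from h import *
st()
"
```

```text
q [-0.74  0.51  0.56  1.57 -0.29  1.14 -0.52] s 393.1 t -512.3 tipz 97.6 tool x yaw 66.9 [1.4 2.1 4.7] 28.125
```

carry_out([
  [0, 0, 0.05, 0, 0, 0],
  [0, 0, 0.05, 0, 0, 0],
  [0, 0, 0, 0, 0, 0],
])

```text
time: 28.5
ee_pos: [0.6249, 0.1627, 0.1083]
eef_rot: [0.834, 0.551, 0.001, 0.0]
ft_force: [0.7, 2.9, 9.9]
width: 0.0006
grip_force: 5.1
```

carry_out([
  [-0.1, 0, 0, 0, 0, 0],
  [-0.1, 0, 0, 0, 0, 0],
  [-0.1, 0, 0, 0, 0, 0],
  [-0.1, 0, 0, 0, 0, 0],
])

```text
time: 29.0
ee_pos: [0.6188, 0.1482, 0.1083]
eef_rot: [0.834, 0.552, 0.001, -0.0]
ft_force: [1.4, 3.1, 7.5]
width: 0.0008
grip_force: 5.3
```

```bash
python3 -c "
from h import *
st();save(cam('scene'),'s8.png',(220,130,360,235))
"
```

```text
q [-0.73  0.5   0.56  1.61 -0.29  1.12 -0.5 ] s 377.3 t -512.3 tipz 94.3 tool x yaw 66.9 [1.4 3.1 7.5] 29.0
```

View pics/s8.png

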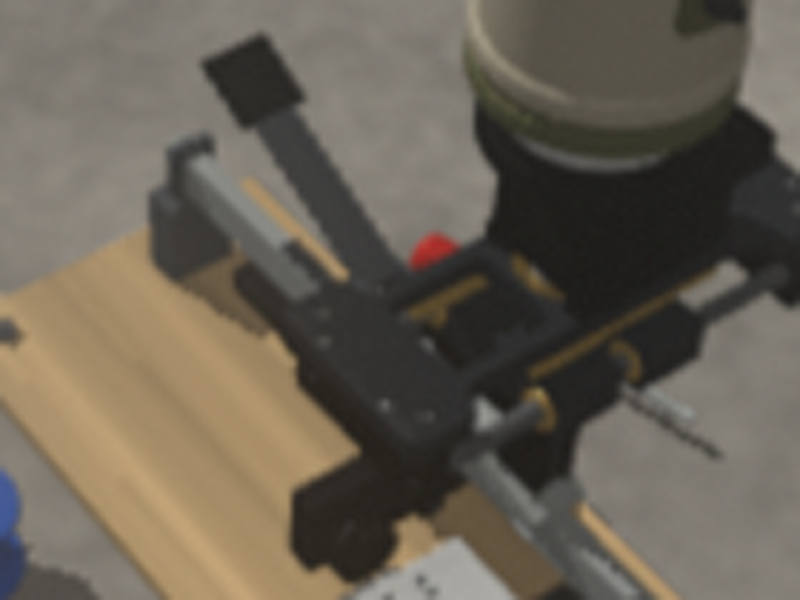

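The jaw (crop (350,520)) has drawn well away from the can and the trigger is up, so the carriage follows the finger.

carry_out([
  [-0.1, 0, 0, 0, 0, 0],
  [-0.1, 0, 0, 0, 0, 0],
  [-0.1, 0, 0, 0, 0, 0],
  [-0.1, 0, 0, 0, 0, 0],
  [-0.1, 0, 0, 0, 0, 0],
  [-0.1, 0, 0, 0, 0, 0],
  [0, 0, 0, 0, 0, 0],
])

```text
time: 29.92
ee_pos: [0.6092, 0.1255, 0.1082]
eef_rot: [0.834, 0.551, 0.001, 0.0]
ft_force: [-0.5, 0.4, 8.4]
width: 0.0002
grip_force: 4.9
```

carry_out([
  [-0.1, 0, 0, 0, 0, 0],
  [0, 0, 0, 0, 0, 0],
])

```text
time: 30.18
ee_pos: [0.6086, 0.1244, 0.1087]
eef_rot: [0.834, 0.552, 0.003, -0.0]
ft_force: [5.1, 7.5, 6.9]
width: 0.0004
grip_force: 6.4
```

```bash
python3 -c "
from h import *
st();meas()
"
```

```text
q [-0.72  0.46  0.57  1.65 -0.28  1.1  -0.47] s 351.4 t -512.2 tipz 94.7 tool x yaw 67.0 [5.1 7.5 6.9] 30.175
thumb front 403.5 z 492.5 Traceback (most recent call last):
  File "<string>", line 3, in <module>
    st();meas()
         ~~~~^^
  File "h.py", line 21, in meas
    m=(abs(t+569)<15)&(abs(z-73)<4)&(s>385)&(s<480); print('can top s',np.percentile(s[m],[1,99]).round(1),end=' ')
                                                                       ~~~~~~~~~~~~~^^^^^^^^^^^^^
    return _quantile_unchecked(
        a, q, axis, out, overwrite_input, method, keepdims, weights)
    return _ureduce(a,
                    func=_quantile_ureduce_func,
    ...<5 lines>...
                    overwrite_input=overwrite_input,
                    method=method)
    r = func(a, **kwargs)
    result = _quantile(arr,
                       quantiles=q,
    ...<2 lines>...
                       out=out,
                       weights=wgt)
    slices_having_nans = np.isnan(arr[-1, ...])
                                  ~~~^^^^^^^^^
IndexError: index -1 is out of bounds for axis 0 with size 0
```

carry_out([
  [-0.06, 0, 0.02, 0, 0, 0],
  [0, 0, 0, 0, 0, 0],
])

```text
time: 30.48
ee_pos: [0.6085, 0.1242, 0.1086]
eef_rot: [0.833, 0.553, 0.004, -0.001]
ft_force: [6.2, 13.2, 8.8]
width: 0.0007
grip_force: 8.8
```

```bash
python3 -c "
from h import *
st()
"
```

```text
q [-0.71  0.46  0.57  1.65 -0.28  1.1  -0.47] s 351.2 t -512.2 tipz 94.6 tool x yaw 67.1 [ 6.2 13.2  8.8] 30.475
```

carry_out([
  [0.08, 0, 0, 0, 0, 0],
  [0, 0, 0, 0, 0, 0],
  [0.0, 0, -0.2, 0, 0, 0],
  [0, 0, -0.3, 0, 0, 0],
  [0, 0, -0.8, 0, 0, 0],
  [0, 0, -0.9, 0, 0, 0],
  [0, 0, -0.9, 0, 0, 0],
  [0, -0.9, -0.5, 0, 0, 0],
  [0, -0.9, 0, 0, 0, 0],
  [0, -0.9, 0, 0, 0, 0],
  [0, -0.9, 0, 0, 0, 0],
  [0, -0.9, 0, 0, 0, 0],
  [0, 0, 0, 0, 0, 0],
])

```text
time: 32.1
ee_pos: [0.4398, 0.1939, 0.2506]
eef_rot: [0.833, 0.553, -0.0, -0.001]
ft_force: [1.1, 0.5, 0.1]
width: 0.0002
grip_force: 0.0
```

Run:
```python
from h import *
st(); p=cloud(cam('scene')).reshape(-1,3);th=np.radians(67.1);a=np.array([np.cos(th),np.sin(th)]);n=np.array([-a[1],a[0]]);s=p[:,:2]@a*1000;t=p[:,:2]@n*1000
m=(abs(t+511)<6)&(p[:,2]>.08)&(p[:,2]<.14)
print([(k+2,int(np.median(p[m&(s>=k)&(s<k+4),2])*1000)) for k in range(310,400,4) if (m&(s>=k)&(s<k+4)).any()])
c=cam('top'); save(c,'t9.png',(120,100,352,274))
```

```text
q [-1.03 -0.02  0.52  1.83  0.01  1.33 -0.91] s 349.7 t -329.7 tipz 236.6 tool x yaw 67.1 [1.1 0.5 0.1] 32.1
[(312, 93), (316, 95), (320, 96), (324, 91), (328, 84), (332, 112), (336, 108), (340, 104), (344, 104), (348, 103), (352, 104), (356, 104), (360, 103), (364, 104), (368, 103), (372, 82), (376, 81), (380, 81), (384, 81), (388, 81), (392, 81), (396, 81), (400, 81)]
```

View pics/t9.png

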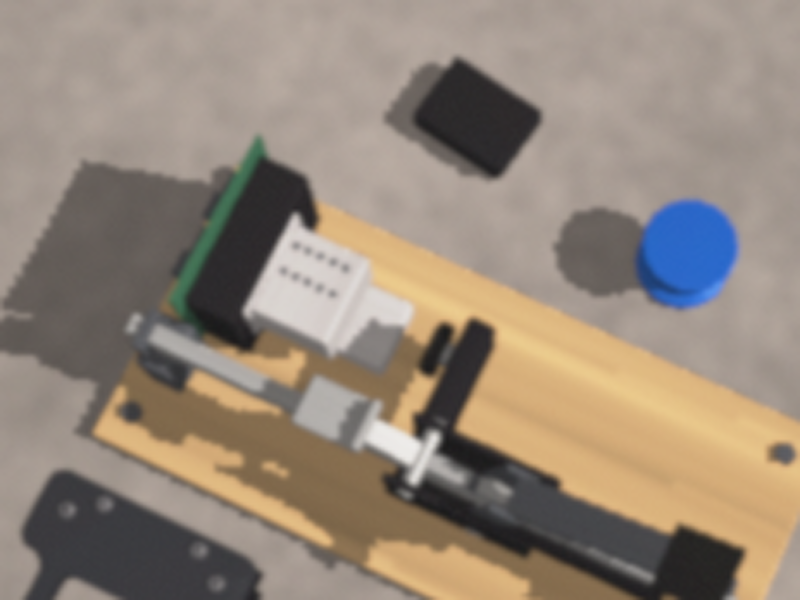

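The flange is flush on the socket (crop (265,260)), and the carriage is about 42 mm back at its stop with trigger and lever up. The spool and case haven't moved, and the arm is clear.

```bash
python3 -c "
from h import *
print(r.close_job())"
```

```text
the job is handed in; nothing more can be done
None
```

I handed the job in at about 32 s: the can looks fully home, the trigger was held firm at about 17 N (highest reading 17.8 N down, about 20.5 N with side drag), and the carriage is back at its rear stop with the lever released; the spool and case look unmoved, the screwdriver was out of the last picture, and twice under load the carriage slipped back a few mm, so I pressed again.

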